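Press a pellet, then unhook the guard's sagging bolt and hold the gate ajar

TASK

Press the pellet: pull the hand press's sprung lever all the way down, then ease it slowly back up to its rest without letting it fly. Then open the guard so that a colleague can take the die out: the gate's bolt sags in its worn barrel and its nose has hooked behind the bent-up lip of the keeper, so take it by its ball knob, lift it over the lip while you draw it fully back, without forcing it against the keeper, and swing the gate towards you. Finish while still holding the knob, bolt drawn, keeping the gate about a hand's breadth (80 mm at its free edge) ajar against its closing spring; leave the jar, mortar and beaker where they stand.

Things in the scene. Friction and masses are not known exactly. Their poses are not given: they have to be found in the camera images.
- press: grey hand press on a dark ground plate 260 x 330 mm inside a guard of aluminium posts and clear panels, 178 mm high; fixed. Origin on the bench below the middle of the press; x points away from the gate (gate and bolt are on its -x side, facing the robot), y to the left, z up. Press head: up to 276 mm high, x -48 to 88, y -39 to 39 mm. The lever is outside the guard on its +y side
- lever_pivot (a point): point on the lever's turning axis (parallel to the press's y), in the plane of the lever's arm, 225 mm above the bench
- lever_grip (a point): centre of the lever's hand grip: a black free-spinning sleeve, 24 mm thick, 92 mm long, lying along the press's y on the outer (+y) side of the arm, 145 mm from the turning axis and 62 mm outside the arm's plane. At rest it is 333 mm above the bench and 97 mm to -x (press) of the axis; fully down, 202 mm above the bench and 143 mm to -x
- lever (a joint): lever angle (rad): 0 at rest (arm 48 degrees above level, leaning towards the robot), grows as the grip is pulled down towards the robot; 1.0 is the lower stop. A spring pushes it up throughout: about 5 N at the grip at the top, 13 N at the bottom; if let go it flies back
- knob: steel ball knob, 24 mm in diameter, origin at its centre, on a 9 mm stem 46 mm above the bolt rod's axis. Its y runs along the bolt: +y is the way to draw it (from the keeper towards the gate's hinge). Shut and sagging, the ball's centre is 202 mm above the bench and 21 mm in front of the gate's face; the gate's top edge is 178 mm high
- bolt_lift (a joint): lift of the bolt (rad): 0 sagging on its stop, rod 0.09 rad nose-down; 0.16 at its upper stop. It tips about its barrel, 80 mm from the knob along the rod when shut, 40 mm drawn: 0.01 rad is 0.8 mm of knob height shut, 0.4 mm drawn. Above 0.05 the nose clears the lip; 0.10 (rod level) is a comfortable lift. Bolt and knob weigh 250 g and drop back if let go
- bolt_draw (a joint): how far the bolt is drawn (m): 0 shut, grows along its +y, 0.040 is the stop (fully back). Friction about 1 to 2 N. The nose is 20 mm long with a 24 mm wide shoulder on a 10 mm rod; sagging, the shoulder meets the lip after about 4 mm of draw; beyond 0.026 the nose is clear of the keeper
- keeper: steel keeper on the guard's fixed post (-y side of the gate): an open-topped trough 38 mm long, 40 mm wide, whose end nearest the gate is bent up into a lip. Origin at the middle of the lip's top edge, 145 mm above the bench; axes as the press. The front wall of the trough is 172 mm high
- gate (a joint): gate angle (rad): 0 shut, grows as its free (-y) edge swings towards the robot; the hinge is on the +y side. 0.36 rad is 80 mm at the free edge, which is 226 mm from the hinge axis. A spring closes it, 2 to 3 N at the knob
- gate_hinge (a point): point on the gate's vertical hinge axis, 163 mm above the bench. The knob is 195 mm from this axis when the bolt is shut, 155 mm when drawn
- jar: bystander: amber glass jar with a white cap, 60 mm in diameter, 95 mm high; origin at the centre of its underside; to be left alone
- mortar: bystander: white porcelain bowl (mortar), 90 mm in diameter, 50 mm high; origin at the centre of its underside; to be left alone
- beaker: bystander: clear glass beaker, 68 mm in diameter, 85 mm high; origin at the centre of its underside; to be left alone

How it is judged:
By the outcome, as a careful person would: the job done as asked, in the order asked, and still so for the second after the job is handed in, while the arm keeps its last pose, push and grip.
It also fails if it takes over 51 s, if anything falls off the work surface, if the arm or the gripper's body presses on something with over 40 N, if the wrist force passes 120 N, or if a joint passes its speed limit or range.

ROBOT

A 6-joint arm with a two-finger parallel gripper is mounted at the origin on the work surface. World frame = base frame: x ahead of the robot, y to its left, z up, the work surface at z = 0. Lengths are in m, angles in degrees, forces in N, time in s.
With the tool pointing down it reaches from about 0.35 to 0.975 m from the base axis. Payload 4.9 kg.
Tool frame: the origin (TCP) lies midway between the tips of the shut fingers; the grasp point (between the pads) lies 19 mm behind it; x points along the fingers, y is the direction in which the jaws open and shut, and the axes are right-handed (so a half turn about x gives the same grasp; the last joint's range is limited). The gripper opens to 85 mm and grips with 20 to 120 N. Pads are 22 mm wide; open, the fingers measure 114 mm over their backs; the gripper's body (76 mm by 85 mm) begins 54 mm behind the grasp point. The pads swing forward as they close: fully open they stand 13 mm farther back than shut.
Start: joints at [-79.985, 3.019, 92.412, -0, 84.569, -6.818], TCP at [0.181, -0.598, 0.231] pointing down, gripper open.
Joint ranges: [-172.51, 172.51], [-57.92, 126.97], [3.15, 148.05], [-58.71, 238.71], [5.1, 150.11], [-179.66, 179.66]. Speed limits (degrees/s): [147.25, 147.25, 180, 180, 180, 180].

INTERFACE

Orientations are given as a 3x3 rotation matrix whose columns are the frame's x, y, z axes.
In Python, from station import * gives the robot as it stands. The module is installed in compiled form; this text tells all that it offers. Calls block until the motion is done:
- move_to(position, orientation): joint-space move of the TCP to a pose.
- move_l(position, v=0.15, ori=None, threshold=None): straight line of the TCP; ori=None keeps the orientation; v is the mean speed in m/s. With threshold (N) it stops when the force on the tool has changed by that much, and returns True; else False.
- movej(angles): joint-space move.
- set_gripper(opening): finger opening in m; the grip force is fixed at half the most; returns when the fingers have stopped.
- dwell(seconds).
- ik(position, orientation): joint angles nearest the present ones, or None.
- camera(name): name is "scene" or "top" or "wrist"; returns the picture (480x640x3 uint8, red, green, blue); there is no depth.
- get_calibration(name): a dict with "mtx" (3x3 intrinsics, pixels), "world_to_cam" (4x4, takes a point from world to camera coordinates). Camera axes: x right, y down, z forward; pixel columns grow to the right and rows downward; lengths in m; the calibration is good to about 2 mm. A picture is of the moment at which its call begins: read the wrist's pose just before it. get_calibration takes no time and is no camera call; for the wrist camera it gives the pose at the moment of the call.
A pose or a line that the arm cannot do raises MotionError and nothing moves.
- hand_in(): hands the job in, once; it reports no verdict.
Readings, each from a call of its own:
- get_t(): time.
- get_joint_positions(): joint angles.
- get_qvel(): joint speeds.
- get_joint_torque(): joint torques, N m.
- get_tcp_pos(): TCP position.
- get_eef_rot(): TCP orientation.
- get_ft_force(): force on the tool from outside, world axes, zero at the start.
- get_torque(): the same for the moment, N m.
- get_width(): finger opening in m.
Only numpy, scipy, OpenCV 4.12 (cv2) and the standard library are available. Lean on these libraries where they do the work, as an engineer would, in place of code of your own. Each camera call takes 0.05 s, during which the arm holds its last target.

## Working session

There is one attempt and no reset: what is moved stays moved. The work goes in short steps, each a Python script; the robot and the scene stay as the last script left them, time stands still between calls to the robot, and variables do not carry over. Pictures are saved under pics/ and viewed, and the job is handed in when it is done.

```bash
mkdir -p pics
python3 - <<'E'
from station import *
import cv2
for n in ["scene","top","wrist"]:
    c=get_calibration(n); print(n,c["mtx"].round(1).tolist(),c["world_to_cam"].round(4).tolist())
    cv2.imwrite(f"pics/{n}0.png",camera(n)[:,:,::-1])
print(get_t(),get_ft_force())
E
```

```text
scene [[556.0, 0.0, 327.4], [0.0, 556.0, 223.6], [0.0, 0.0, 1.0]] [[0.8567, 0.5157, -0.0102, -0.5017], [0.3364, -0.5737, -0.7468, -0.0037], [-0.391, 0.6363, -0.665, 1.848], [0.0, 0.0, 0.0, 1.0]]
top [[435.4, 0.0, 319.2], [0.0, 435.4, 242.9], [0.0, 0.0, 1.0]] [[-0.0021, -1.0, 0.004, 0.0214], [-0.9876, 0.0014, -0.1571, 0.6148], [0.157, -0.0043, -0.9876, 1.2913], [0.0, 0.0, 0.0, 1.0]]
wrist [[360.4, 0.0, 321.8], [0.0, 360.4, 239.7], [0.0, 0.0, 1.0]] [[0.291, -0.9567, -0.0011, -0.6248], [-0.9129, -0.278, 0.299, -0.04], [-0.2864, -0.0861, -0.9542, 0.3802], [0.0, 0.0, 0.0, 1.0]]
0.15 [0.75131571 0.32302932 0.13440288]
```

View pics/scene0.png

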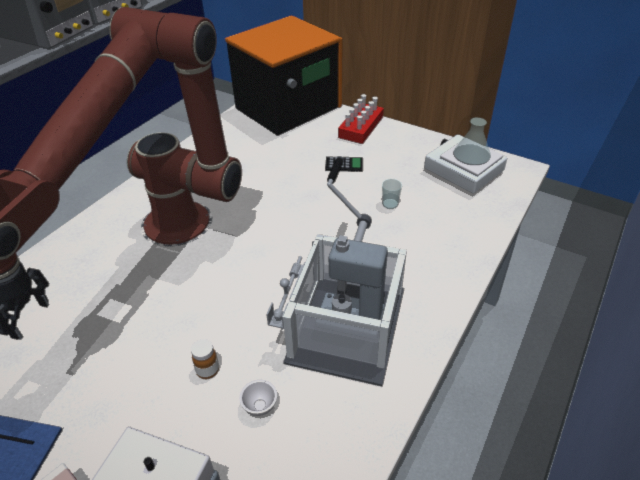

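View pics/top0.png

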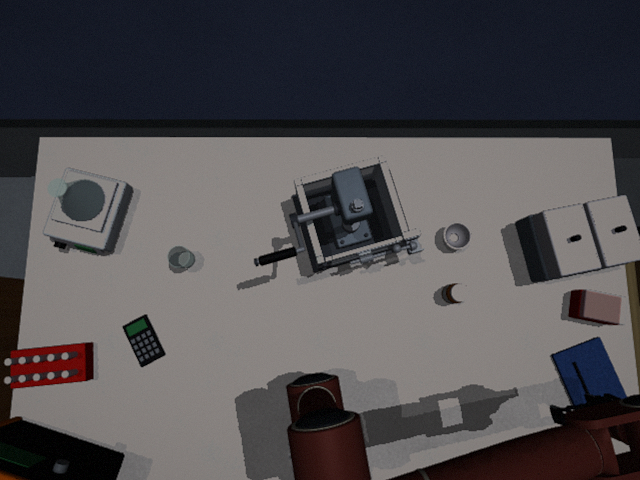

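View pics/wrist0.png

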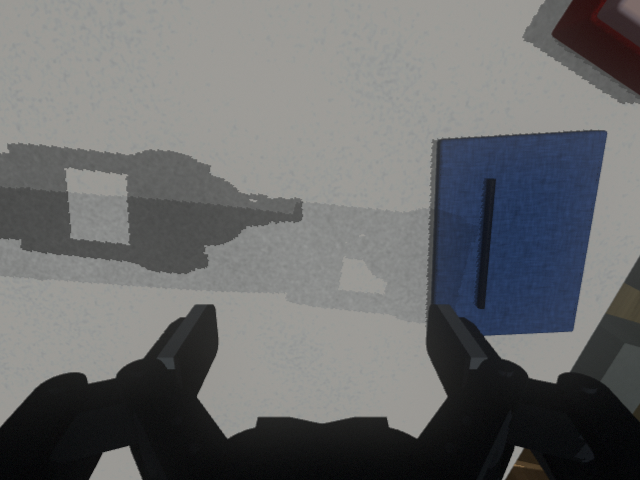

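Overview: the press is centred near top px (350,215), rotated by about 15°. The lever grip is black at top (275,257), the knob near top (370,255). I'll enlarge both views.

Run:
```python
import cv2
a=cv2.imread("pics/top0.png")[140:300,230:440]; cv2.imwrite("pics/topc.png",cv2.resize(a,None,fx=3.7,fy=3.7,interpolation=cv2.INTER_CUBIC))
a=cv2.imread("pics/scene0.png")[150:380,250:430]; cv2.imwrite("pics/scenec.png",cv2.resize(a,None,fx=2.6,fy=2.6,interpolation=cv2.INTER_CUBIC))
a=cv2.imread("pics/scene0.png")[240:340,250:340]; cv2.imwrite("pics/scened.png",cv2.resize(a,None,fx=6,fy=6,interpolation=cv2.INTER_CUBIC))
```

```text
(no output)
```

View pics/topc.png

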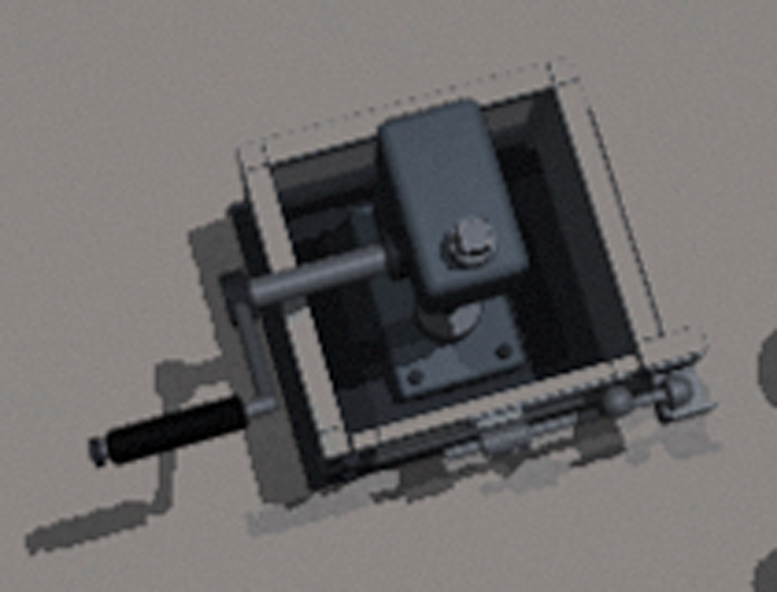

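View pics/scenec.png

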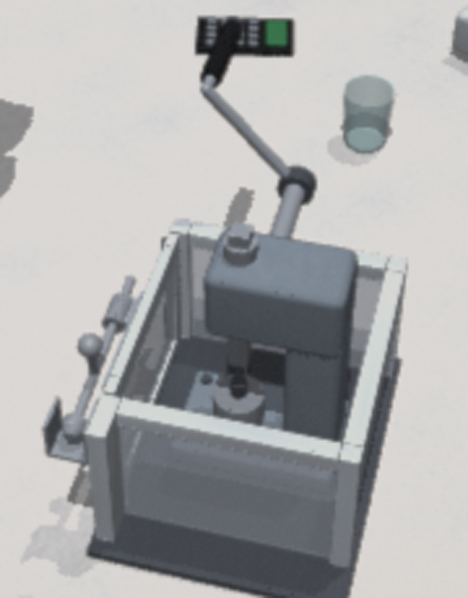

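View pics/scened.png

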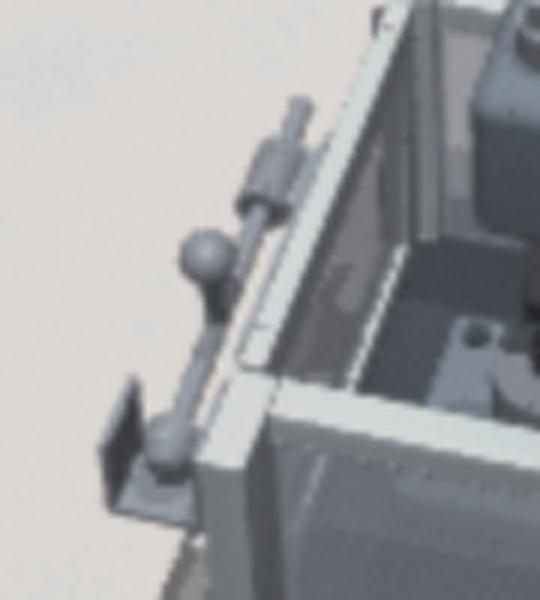

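```bash
cat > h.py <<'E'
import numpy as np, cv2, json
from scipy.optimize import least_squares
import station as S
def ray(n,uv,cal=None):
    c=cal or S.get_calibration(n); T=c["world_to_cam"]; R=T[:3,:3]; o=-R.T@T[:3,3]
    d=R.T@np.linalg.inv(c["mtx"])@[uv[0],uv[1],1]; return o,d
def atz(n,uv,z,cal=None):
    o,d=ray(n,uv,cal); return o+d*(z-o[2])/d[2]
def proj(n,p,cal=None):
    c=cal or S.get_calibration(n); T=c["world_to_cam"]; q=T[:3,:3]@np.asarray(p)+T[:3,3]; q=c["mtx"]@q; return q[:2]/q[2]
E
python3 - <<'E'
from h import *
def tc(u,v): return (u/3.7+230,v/3.7+140)
def sc(u,v): return (u/2.6+250,v/2.6+150)
def sd(u,v): return (u/6+250,v/6+240)
p=lambda *a:print(*a)
p("knob top",atz("top",tc(618,402),.202),"scene",atz("scene",sd(208,255),.202))
for nm,t in [("grip outer",(108,447)),("grip inner",(245,413)),("gripc",(177,430))]: p(nm,atz("top",tc(*t),.333))
p("grip scene outer",atz("scene",sc(233,26),.333),"inner",atz("scene",sc(211,80),.333))
p("hub top",atz("top",tc(237,287),.225),"scene",atz("scene",sc(297,185),.225))
for t in [(322,457),(643,357),(240,150),(555,62),(705,340)]: p("corner",t,atz("top",tc(*t),.178))
p("shaft",[atz("top",tc(*t),.225) for t in [(258,292),(385,260)]])
for t in [(88,400),(205,462)]: pass
p("gate top scene",atz("scene",sd(237,372),.178),atz("scene",sd(400,20),.178))
E
```

```text
knob top [ 0.57424068 -0.19053945  0.202     ] scene [ 0.57628464 -0.18467638  0.202     ]
grip outer [0.52623999 0.16551122 0.333     ]
grip inner [0.54835481 0.07684443 0.333     ]
gripc [0.53727652 0.12093485 0.333     ]
grip scene outer [0.52476178 0.17308876 0.333     ] inner [0.55278608 0.08041264 0.333     ]
hub top [0.65583488 0.08851026 0.225     ] scene [0.64889446 0.09262569 0.225     ]
corner (322, 457) [0.53666636 0.02687557 0.178     ]
corner (643, 357) [ 0.6119215  -0.21485007  0.178     ]
corner (240, 150) [0.77362474 0.08951483 0.178     ]
corner (555, 62) [ 0.84410765 -0.15415039  0.178     ]
corner (705, 340) [ 0.62486816 -0.26206825  0.178     ]
shaft [array([0.65210126, 0.07321935, 0.225     ]), array([ 0.67583991, -0.01931034,  0.225     ])]
gate top scene [ 0.60894919 -0.21424402  0.178     ] [ 0.55685997 -0.00503432  0.178     ]
```

```bash
cat >> h.py <<'E'
def frame(yaw): return np.array([np.cos(yaw),np.sin(yaw),0]),np.array([-np.sin(yaw),np.cos(yaw),0]),np.array([0,0,1.])
def Rlev(yaw,a,s=1):
    xp,yp,z=frame(yaw); X=np.cos(a)*xp-np.sin(a)*z; Y=s*(np.sin(a)*xp+np.cos(a)*z); return np.c_[X,Y,np.cross(X,Y)]
def Rdown(yaw,s=1):
    xp,yp,z=frame(yaw); X=-z; Y=s*yp; return np.c_[X,Y,np.cross(X,Y)]
E
python3 - <<'E'
from h import *
T=S.get_calibration("wrist")["world_to_cam"]; o=-T[:3,:3].T@T[:3,3]
R=S.get_eef_rot(); print("cam in tool",R.T@(o-S.get_tcp_pos()), "axes", (R.T@T[:3,:3].T).round(3).tolist()); print(R.round(3))
yaw=np.radians(15.2); g=np.array([.538,.123,.333]); xp,yp,z=frame(yaw)
piv=g+.097*xp-.062*yp; piv[2]=.225
for a in (0,30,45,60,75,90):
  for s in (1,-1):
    R=Rlev(yaw,np.radians(a),s)
    out=[]
    for th in (0,.5,1.05):
      ang=np.radians(48)-th; p=piv+.062*yp+.145*(-np.cos(ang)*xp+np.sin(ang)*z)
      for back in (0,.1):
        q=S.ik(p+R[:,0]*(.019-back),R); out.append(None if q is None else np.round(q).astype(int).tolist())
    print(a,s,out)
k=np.array([.576,-.187,.202])
for s in (1,-1):
  for dy,h in ((0,0),(0,.1),(.05,0)):
    q=S.ik(k+yp*dy+[0,0,h-.019],Rdown(yaw,s)); print(s,None if q is None else np.round(q))
E
```

```text
cam in tool [-0.14393901  0.00033423 -0.07643635] axes [[-0.001, -0.299, 0.954], [1.0, 0.001, 0.001], [-0.001, 0.954, 0.299]]
[[-0.     0.29  -0.957]
 [ 0.002 -0.957 -0.29 ]
 [-1.    -0.002 -0.   ]]
0 1 [[-4, -44, 145, 119, 22, -121], None, None, None, None, None]
0 -1 [[-4, -44, 145, 119, 22, 59], None, None, None, None, None]
30 1 [[-2, -44, 132, 26, 35, -31], None, [-4, -51, 142, 30, 35, -36], None, [-5, -47, 147, 41, 27, -48], None]
30 -1 [[-2, -44, 132, 26, 35, 149], None, [-4, -51, 142, 30, 35, 144], None, [-5, -47, 147, 41, 27, 132], None]
45 1 [[0, -37, 124, 14, 50, -20], [-4, -50, 124, 15, 63, -20], [-2, -43, 133, 16, 48, -23], None, [-2, -40, 139, 19, 39, -28], None]
45 -1 [[0, -37, 124, 14, 50, 160], [-4, -50, 124, 15, 63, 160], [-2, -43, 133, 16, 48, 157], None, [-2, -40, 139, 19, 39, 152], None]
60 1 [[2, -28, 114, 7, 65, -15], [0, -36, 111, 8, 76, -15], [1, -33, 123, 8, 61, -17], [-2, -43, 121, 9, 74, -17], [0, -31, 129, 9, 53, -18], [-2, -44, 129, 9, 67, -18]]
60 -1 [[2, -28, 114, 7, 65, 165], [0, -36, 111, 8, 76, 165], [1, -33, 123, 8, 61, 163], [-2, -43, 121, 9, 74, 
[... 249 characters left out ...]
3, 79, 168], [3, -22, 99, 3, 89, 168], [3, -23, 114, 3, 75, 167], [2, -29, 109, 3, 85, 167], [3, -21, 120, 4, 66, 166], [2, -29, 116, 4, 78, 166]]
90 1 [[5, -9, 96, 0, 93, -10], [5, -9, 87, 0, 102, -10], [4, -13, 106, 0, 88, -11], [4, -15, 98, 0, 97, -11], [4, -11, 111, 0, 80, -11], [4, -15, 105, 0, 90, -11]]
90 -1 [[5, -9, 96, 0, 93, 170], [5, -9, 87, 0, 102, 170], [4, -13, 106, 0, 88, 169], [4, -15, 98, 0, 97, 169], [4, -11, 111, 0, 80, 169], [4, -15, 105, 0, 90, 169]]
1 [ -25.    2.   98.   -0.   80. -130.]
1 [ -25.   -1.   92.   -0.   89. -130.]
1 [ -21.   -1.  101.   -0.   80. -126.]
-1 [-25.   2.  98.  -0.  80.  50.]
-1 [-25.  -1.  92.  -0.  89.  50.]
-1 [-21.  -1. 101.  -0.  80.  54.]
```

Run:
```python
from h import *
yaw=np.radians(15.2); g=np.array([.538,.123,.333]); R=Rlev(yaw,np.radians(60))
p=g+R[:,0]*(.019-.11); q=np.array(S.ik(p,R)); print(q)
q0=q.copy(); q0[0]=-80
S.movej(q0); S.movej(q)
print(S.get_t(),S.get_tcp_pos(),p)
cal=S.get_calibration("wrist"); im=S.camera("wrist"); cv2.imwrite("pics/w1.png",im[:,:,::-1])
np.savez("w1.npz",m=cal["mtx"],T=cal["world_to_cam"])
print(proj("wrist",g))
```

```text
[ 3.65946304e-02 -3.65167662e+01  1.10792235e+02  7.72298087e+00
  7.67130858e+01 -1.49934665e+01]
3.3333 [0.49427008 0.11045488 0.41166172] [0.49409175 0.11107039 0.41180831]
[320.74115445 242.18271705]
```

View pics/w1.png

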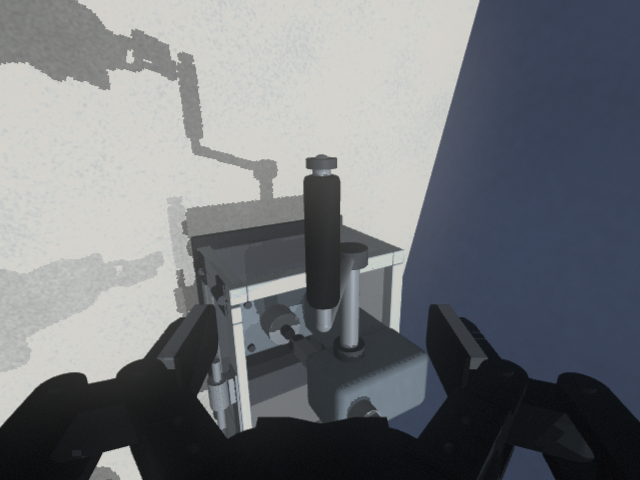

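The sleeve runs along column 322, rows 180–305, so it is centred between the fingers and parallel to the grasp plane. I'll approach and grip it.

Run:
```python
from h import *
yaw=np.radians(15.2); g=np.array([.538,.123,.333]); R=Rlev(yaw,np.radians(60))
print(S.move_l(g+R[:,0]*.021,v=.1,threshold=8)); print(S.get_ft_force(),S.get_tcp_pos())
S.set_gripper(0.0); print(S.get_width(),S.get_ft_force(),S.get_t())
cv2.imwrite("pics/w2.png",S.camera("wrist")[:,:,::-1]); cv2.imwrite("pics/s2.png",cv2.resize(S.camera("scene")[120:330,230:450][:,:,::-1],None,fx=2.6,fy=2.6))
```

```text
False
[-0.43990959  0.76562646 -0.14882621] [0.54837456 0.12574142 0.31596349]
0.022522153098722974 [-1.81927932  0.53404263  1.3739915 ] 5.25
```

View pics/w2.png

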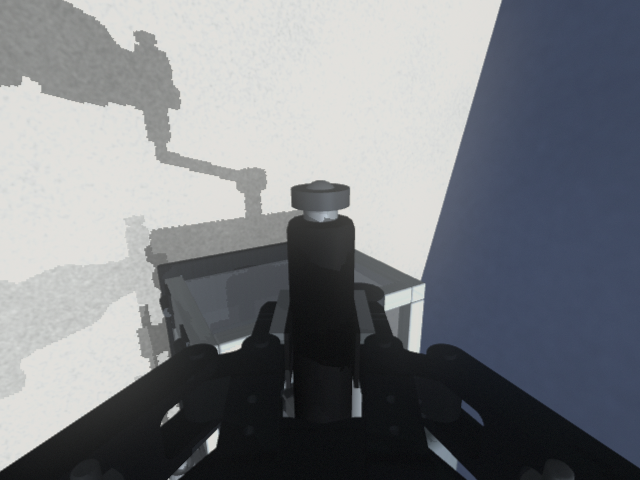

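View pics/s2.png

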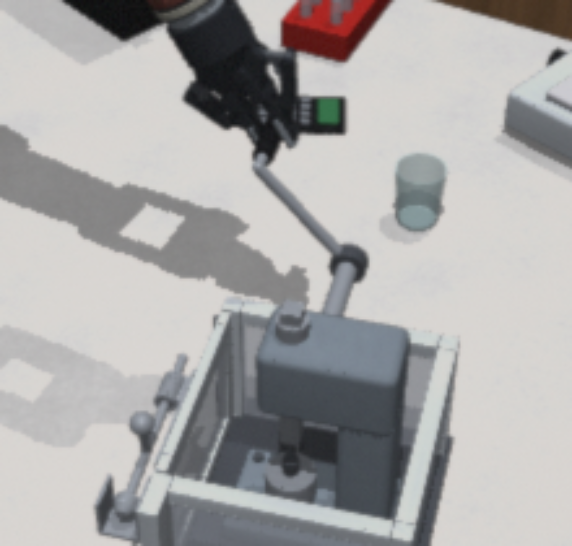

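The jaws are clasped on the sleeve (wrist view: pads on both sides, columns 285–360). Next I pull along the arc.

```bash
cat > lev.py <<'E'
from h import *
yaw=np.radians(15.2); xp,yp,z=frame(yaw); A0=np.radians(48)
def off(th): a=A0-th; return .145*(-np.cos(a)*xp+np.sin(a)*z)
E
python3 - <<'E'
from lev import *
p0=np.array(S.get_tcp_pos()); np.save("p0.npy",p0)
for th in np.r_[np.arange(.125,1.001,.125)]:
    S.move_l(p0+off(th)-off(0),v=.06)
    f=S.get_ft_force(); e=S.get_tcp_pos()-(p0+off(th)-off(0))
    print(round(th,3),"f_p",np.round([f@xp,f@yp,f[2]],1),"err mm",(e*1000).round(1),round(S.get_width()*1000,1),round(S.get_t(),2))
E
```

```text
0.125 f_p [ 7.3 -0.3  2.3] err mm [1.3 0.2 1.5] 22.5 5.8
0.25 f_p [ 6.8 -0.8  3. ] err mm [1.5 0.1 2.2] 22.1 6.25
0.375 f_p [ 3.3 -0.5  6.5] err mm [1.7 0.  3.2] 21.8 6.7
0.5 f_p [-1.9  0.2  9.5] err mm [ 1.5 -0.1  3.7] 22.3 7.15
0.625 f_p [-7.5 -1.7 11.1] err mm [ 1.  -0.3  3.3] 22.2 7.6
0.75 f_p [-9.6 -1.2 12.2] err mm [ 0.4 -0.5  2.5] 22.4 8.05
0.875 f_p [-11.   -2.3  11.8] err mm [ 0.1 -0.6  1.8] 22.3 8.5
1.0 f_p [-11.1  -2.4  11.2] err mm [-0.1 -0.6  1.3] 22.0 8.95
```

Run:
```python
from lev import *
p0=np.load("p0.npy")
for th in (1.02,1.04,1.06,1.08,1.10):
    p=p0+off(th)-off(0)+xp*.001*0
    S.move_l(p,v=.04); S.dwell(.1)
    f=S.get_ft_force(); q=S.get_tcp_pos(); e=q-p
    print(th,"f_p",np.round([f@xp,f@yp,f[2]],1),"err",(e*1000).round(1),"dz from p0",round((q-p0)[2]*1000,1),round((q-p0)@xp*1000,1),round(S.get_t(),2))
    if f[2]>28: break
cv2.imwrite("pics/s3.png",cv2.resize(S.camera("scene")[120:330,230:450][:,:,::-1],None,fx=2.6,fy=2.6))
```

```text
1.02 f_p [-18.5  -2.   16.4] err [-0.2 -0.6  2.4] dz from p0 -131.7 -46.0 9.3
1.04 f_p [-38.   -0.9  31.4] err [-0.5 -0.7  4.7] dz from p0 -132.2 -45.7 9.65
```

View pics/s3.png

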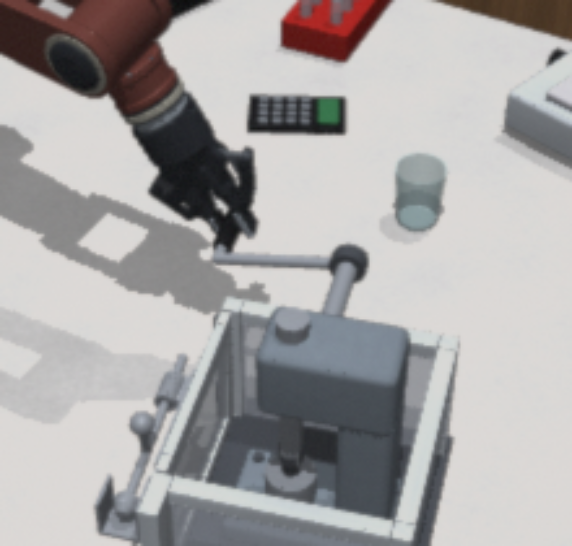

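The lower stop is reached: force jumped to 31 N while the tip stalled at −132 mm, and the ram is down. Now I ease it back up.

Run:
```python
from lev import *
p0=np.load("p0.npy")
for th in np.r_[np.arange(.95,.05,-.1),.03,0,-.01,-.02]:
    p=p0+off(th)-off(0)
    S.move_l(p,v=.05)
    f=S.get_ft_force(); q=S.get_tcp_pos(); e=q-p
    print(round(th,3),"f_p",np.round([f@xp,f@yp,f[2]],1),"err",(e*1000).round(1),round(S.get_t(),2))
S.dwell(.2);f=S.get_ft_force(); q=S.get_tcp_pos();print(np.round([f@xp,f@yp,f[2]],1),(q-p0)*1000)
cv2.imwrite("pics/s4.png",cv2.resize(S.camera("scene")[120:330,230:450][:,:,::-1],None,fx=2.6,fy=2.6))
```

```text
0.95 f_p [-11.   -1.3  11.3] err [-0.  -0.6  2. ] 10.11
0.85 f_p [-11.3  -1.8  11.5] err [ 0.2 -0.6  2.4] 10.55
0.75 f_p [-9.7 -1.4 11.4] err [ 0.5 -0.5  3. ] 10.99
0.65 f_p [-7.9 -0.9 11.4] err [ 1.  -0.3  3.8] 11.43
0.55 f_p [-3.8 -1.8 11. ] err [ 1.6 -0.1  4.4] 11.88
0.45 f_p [0.7 0.2 9.2] err [2.  0.  4.4] 12.32
0.35 f_p [ 4.1 -1.1  6. ] err [1.9 0.1 3.5] 12.76
0.25 f_p [ 5.8 -1.5  4.5] err [1.6 0.1 2.4] 13.2
0.15 f_p [ 4.8 -2.3  4.2] err [1.2 0.1 1.5] 13.64
0.03 f_p [ 3.5 -0.7  3.9] err [0.4 0.1 0.4] 14.14
0.0 f_p [ 1.2 -0.3  4.3] err [-0.1 -0.  -0.1] 14.39
-0.01 f_p [-4.4 -0.6  3.5] err [-1.1 -0.3 -1.1] 14.64
-0.02 f_p [-10.1  -1.8   4.6] err [-2.1 -0.5 -2. ] 14.89
[-9.7 -1.   4.7] [ 0.02455787  0.08162116 -0.02472803]
```

View pics/s4.png

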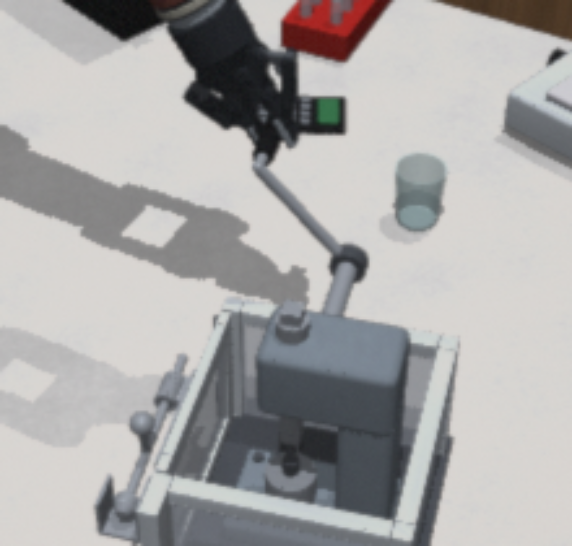

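The lever is back at its rest stop. I'll release it, retreat and look at the knob.

Run:
```python
from lev import *
p0=np.load("p0.npy"); R=S.get_eef_rot()
S.move_l(p0,v=.03); S.set_gripper(.085)
q=p0-R[:,0]*.13; S.move_l(q,v=.15)
k=np.array([.576,-.187,.202]); Rd=Rdown(yaw,1)
S.move_to(k+[0,0,.09],Rd)
print(S.get_t(),S.get_tcp_pos(),S.get_joint_positions(),S.get_ft_force())
cal=S.get_calibration("wrist"); im=S.camera("wrist"); cv2.imwrite("pics/w5.png",im[:,:,::-1])
np.savez("w5.npz",m=cal["mtx"],T=cal["world_to_cam"])
print(proj("wrist",k))
cv2.imwrite("pics/s5.png",cv2.resize(S.camera("scene")[120:330,230:450][:,:,::-1],None,fx=2.6,fy=2.6))
```

```text
18.7917 [ 0.57608989 -0.18659593  0.29210312] [-2.49910095e+01 -1.26779333e+00  9.09853692e+01  1.19846137e-02
  9.02711085e+01 -1.30201130e+02] [-0.42328437  0.59944592  0.34961226]
[321.81030026 243.53667148]
```

View pics/w5.png

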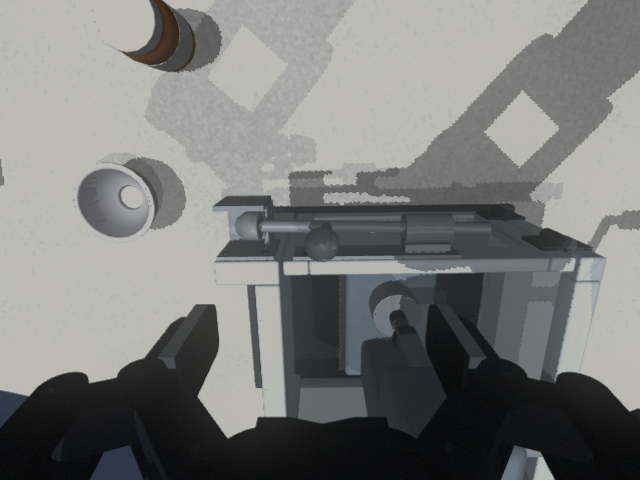

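View pics/s5.png

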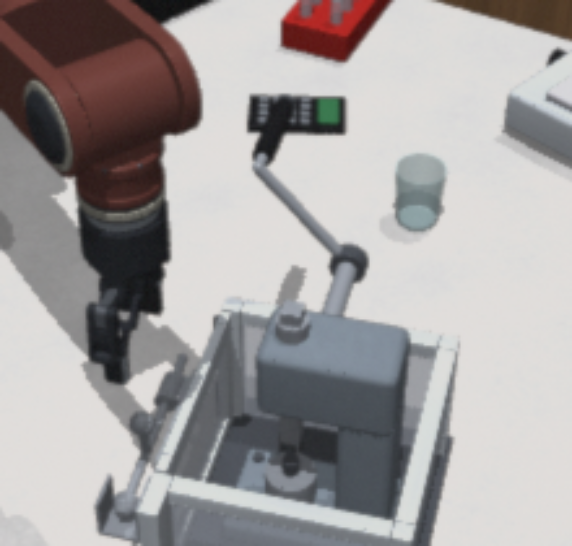

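The knob ball is at (322,242), about 1 px from the prediction. I'll enlarge to check the yaw from the gate's top edge.

Run:
```python
import cv2
a=cv2.imread("pics/w5.png")[185:300,205:405]; cv2.imwrite("pics/w5c.png",cv2.resize(a,None,fx=4,fy=4,interpolation=cv2.INTER_CUBIC))
a=cv2.imread("pics/w5.png")[185:300,420:620]; cv2.imwrite("pics/w5d.png",cv2.resize(a,None,fx=4,fy=4,interpolation=cv2.INTER_CUBIC))
```

```text
(no output)
```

View pics/w5c.png

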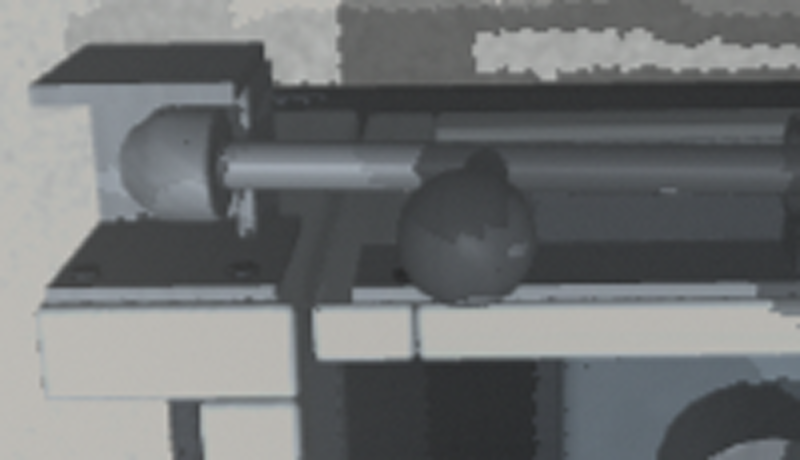

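View pics/w5d.png

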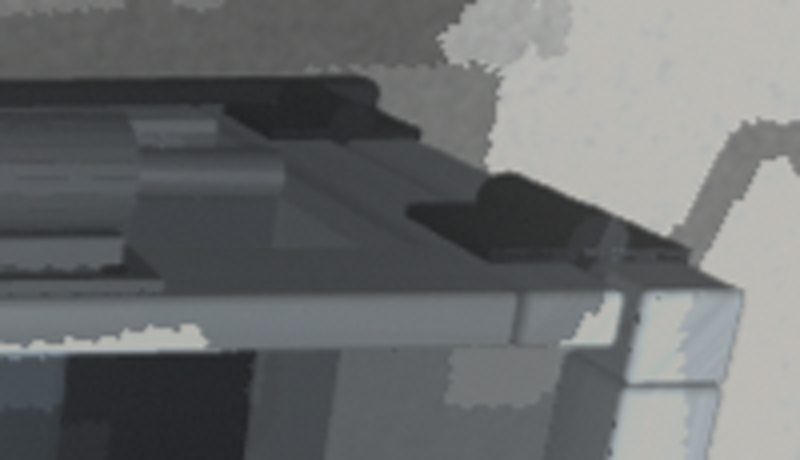

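Run:
```python
from h import *
c=np.load("w5.npz"); cal={"mtx":c["m"],"world_to_cam":c["T"]}
a=atz("wrist",(205+315/4,185+305/4),.178,cal); b=atz("wrist",(420+620/4,185+291/4),.178,cal)
d=b-a; print(a,b,np.degrees(np.arctan2(-d[0],d[1])),np.linalg.norm(d))
k=atz("wrist",(205+468/4,185+237/4),.202,cal); print(k)
yaw=np.arctan2(-d[0],d[1]); xp,yp,z=frame(yaw); print("knob to face",(a-k)@xp,"knob to free edge y",(a-k)@yp, "right end",(b-k)@yp)
```

```text
[ 0.60481198 -0.2093467   0.178     ] [0.54343579 0.00404402 0.178     ] 16.04648146737298 0.22204196933997244
[ 0.57630199 -0.18681426  0.202     ]
knob to face 0.02117083001578655 knob to free edge y -0.029535171023465128 right end 0.19250679831650733
```

Run:
```python
from h import *
c=np.load("w5.npz"); cal={"mtx":c["m"],"world_to_cam":c["T"]}
yaw=np.radians(16.0); xp,yp,z=frame(yaw); k=np.array([.5763,-.1868,.202])
for zz in (.163,.17,.178):
    h=atz("wrist",(420+605/4,185+235/4),zz,cal); print(zz,(h-k)@xp,(h-k)@yp)
Rd=Rdown(yaw,1)
S.move_to(k+[0,0,.03],Rd); 
print(S.move_l([*k[:2],.181],v=.06,threshold=5),S.get_tcp_pos())
f0=np.array(S.get_ft_force())
cv2.imwrite("pics/w6.png",S.camera("wrist")[:,:,::-1])
S.set_gripper(0); f=S.get_ft_force(); print(S.get_width(),f0,f@xp,f@yp,f[2],S.get_t())
cv2.imwrite("pics/w7.png",S.camera("wrist")[:,:,::-1])
```

```text
0.163 0.014756489207784978 0.19831061987978715
0.17 0.01241138027320946 0.19325067053880435
0.178 0.009731255776551727 0.18746787129196696
False [ 0.57661937 -0.18695732  0.1815484 ]
0.020869830637721583 [-0.81067366  1.04189383  0.35240113] -0.015956671847861988 -0.4272570056887179 1.3989740717387875 20.9083
```

View pics/w6.png

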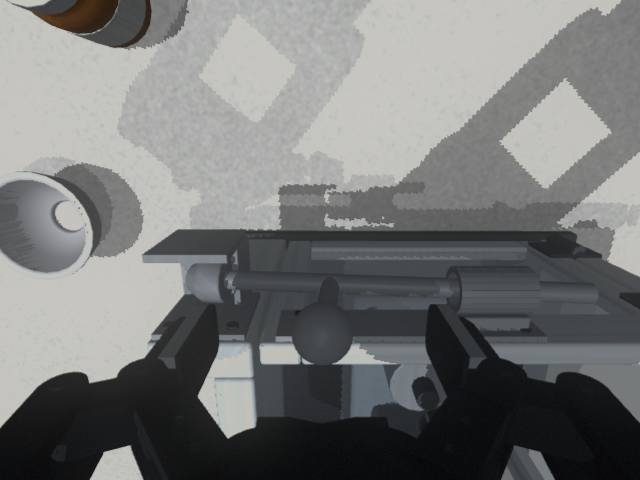

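View pics/w7.png

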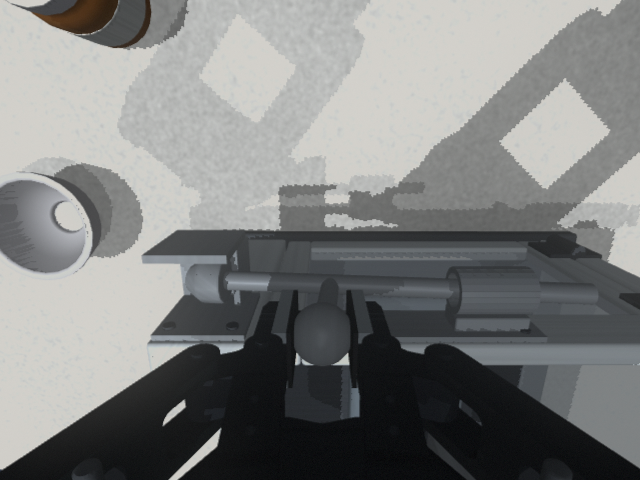

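The ball is seated between the pads and nothing else is touched. I'll lift along the tipping arc and watch the forces.

```bash
cat > k.py <<'E'
from h import *
yaw=np.radians(16.0); xp,yp,z=frame(yaw)
def kn(phi,d): # knob rel. barrel in (y,z)
    L=.08-d; return (-L*np.cos(phi)+.046*np.sin(phi))*yp+(L*np.sin(phi)+.046*np.cos(phi))*z
def rep(tag,p):
    f=S.get_ft_force(); e=S.get_tcp_pos()-p
    print(tag,"f_p",np.round([f@xp,f@yp,f[2]],1),"err_p mm",np.round(np.array([e@xp,e@yp,e[2]])*1000,1),round(S.get_width()*1000,1),round(S.get_t(),2))
E
python3 - <<'E'
from k import *
p0=np.array(S.get_tcp_pos()); np.save("k0.npy",p0); rep("start",p0)
for l in (.03,.06,.08,.10):
    p=p0+kn(-.09+l,0)-kn(-.09,0); S.move_l(p,v=.02); rep(l,p)
cv2.imwrite("pics/w8.png",S.camera("wrist")[:,:,::-1])
E
```

```text
start f_p [-0.8  0.2  1.4] err_p mm [0. 0. 0.] 20.6 20.96
0.03 f_p [ 0.4 -1.  -5.4] err_p mm [-0.3  0.3 -1. ] 20.9 21.26
0.06 f_p [  0.6  -1.8 -11.1] err_p mm [-0.6  0.4 -1.5] 21.0 21.55
0.08 f_p [-2.4  0.8 -3.8] err_p mm [0.  0.5 1.1] 20.9 21.8
0.1 f_p [-2.   0.5 -4.8] err_p mm [-0.   0.   0.5] 20.6 22.05
```

View pics/w8.png

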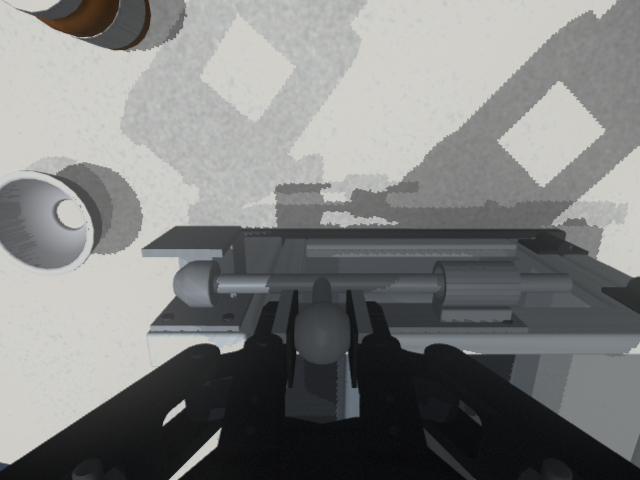

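The rod was tilted (row 280→290) and is now level at about row 283, so the nose is up and the ball hasn't slipped. Now I draw.

Run:
```python
from k import *
p0=np.load("k0.npy"); ph=.01
for d in (.008,.016,.026,.034,.038,.0395):
    p=p0+kn(ph,d)-kn(-.09,0); r=S.move_l(p,v=.05,threshold=10); rep((d,r),p)
    if r: break
cv2.imwrite("pics/w9.png",S.camera("wrist")[:,:,::-1])
```

```text
(0.008, False) f_p [-2.   0.3 -4. ] err_p mm [0.  0.5 0.1] 20.6 22.41
(0.016, False) f_p [-1.7  1.6 -3.7] err_p mm [ 0.1  0.8 -0. ] 20.8 22.72
(0.026, False) f_p [-2.4  1.4 -3. ] err_p mm [ 0.   0.8 -0. ] 20.8 23.07
(0.034, False) f_p [-2.1  2.4 -3. ] err_p mm [0.  0.7 0. ] 21.0 23.38
(0.038, False) f_p [-2.9 -2.3 -1.9] err_p mm [ 0.1 -0.4  0.4] 20.8 23.62
(0.0395, False) f_p [-3.3 -5.1 -0.9] err_p mm [ 0.1 -1.5  0.7] 21.2 23.88
```

View pics/w9.png

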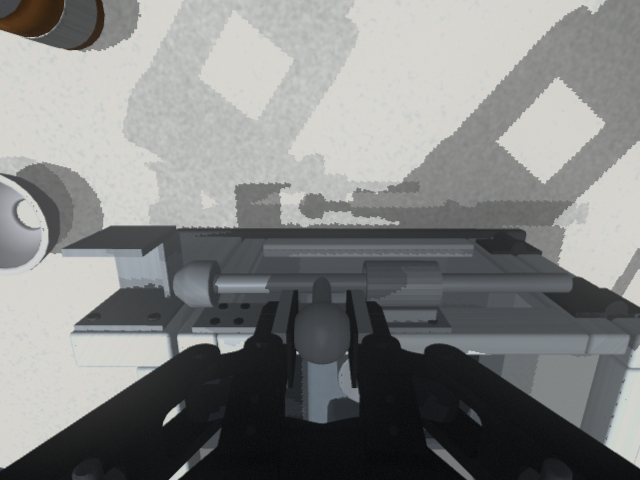

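The bolt is fully drawn: it met the stop, and the nose (cols 175–218) is clear of the keeper's end at about 175. Now I swing the gate.

Run:
```python
from k import *
from scipy.spatial.transform import Rotation as Ro
p0=np.load("k0.npy"); c=p0+kn(.01,.0395)-kn(-.09,0); H=c+.155*yp+.013*xp; R0=Rdown(yaw,1)
np.save("gate.npy",np.array([c,H]))
for th in (.06,.12,.18,.24,.30,.36):
    Z=Ro.from_rotvec([0,0,-th]).as_matrix(); p=H+Z@(c-H); 
    r=S.move_l(p,v=.04,ori=Z@R0,threshold=20)
    f=S.get_ft_force(); e=S.get_tcp_pos()-p
    g=lambda v:np.round([v@(Z@xp),v@(Z@yp),v[2]],1)
    print(th,r,"f_gate",g(f),"err",g(e*1000),round(S.get_width()*1000,1),round(S.get_t(),2))
    if r: break
cv2.imwrite("pics/w10.png",S.camera("wrist")[:,:,::-1])
cv2.imwrite("pics/s10.png",cv2.resize(S.camera("scene")[120:330,230:450][:,:,::-1],None,fx=2.6,fy=2.6))
cv2.imwrite("pics/t10.png",cv2.resize(S.camera("top")[140:300,230:440][:,:,::-1],None,fx=3.7,fy=3.7))
```

```text
0.06 False f_gate [-0.6 -5.7 -2.4] err [ 0.4 -1.2  0.8] 20.9 24.31
0.12 False f_gate [ 0.5 -5.5 -2.1] err [ 0.4 -1.   0.7] 20.8 24.69
0.18 False f_gate [ 1.1 -4.4 -1.3] err [ 0.5 -0.7  0.7] 20.9 25.07
0.24 False f_gate [ 0.4 -6.  -0.3] err [ 0.5 -0.4  0.6] 21.2 25.46
0.3 False f_gate [ 0.5 -4.7  0.3] err [ 0.5 -0.2  0.5] 21.1 25.84
0.36 False f_gate [ 1.5 -4.2  0. ] err [ 0.4 -0.   0.3] 20.7 26.23
```

View pics/w10.png

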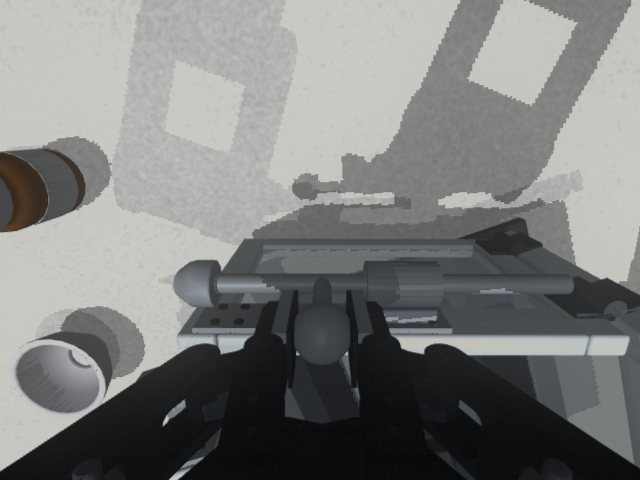

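View pics/s10.png

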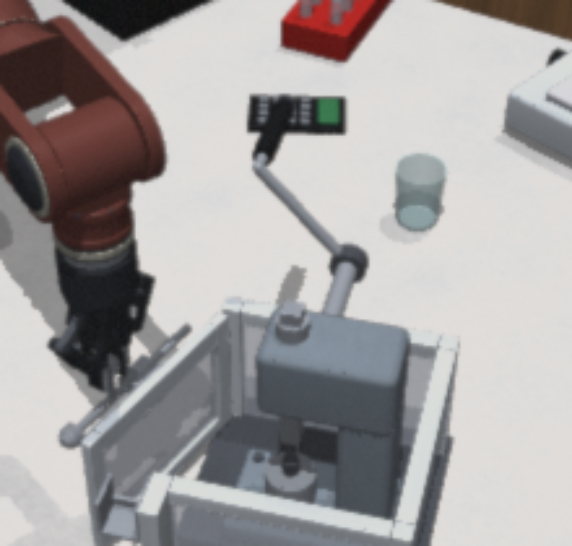

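View pics/t10.png

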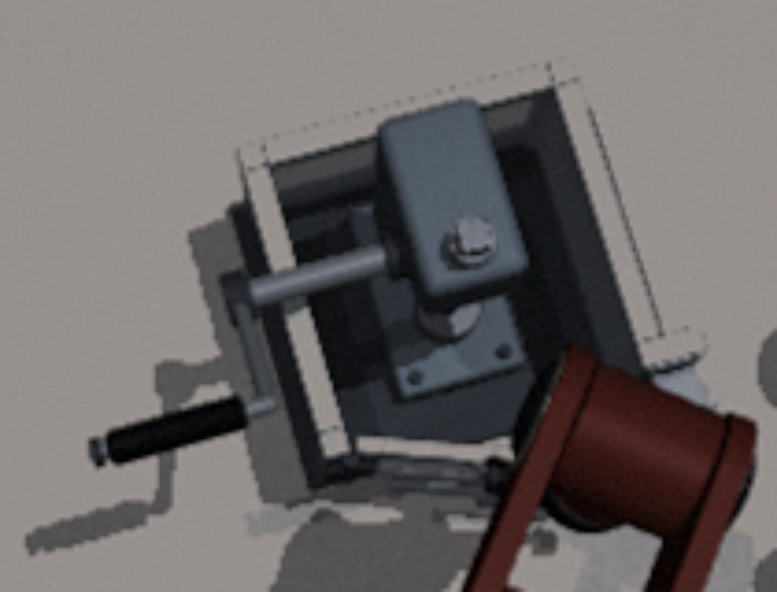

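The gate is ajar. The wrist view shows the same bolt geometry as when drawn (barrel edge at col 366), and the gate's top edge is parallel to the image (row 336 at both ends). I'll measure the angle, and also check that it holds for a second.

Run:
```python
from k import *
S.dwell(.5)
cal=S.get_calibration("wrist"); im=S.camera("wrist")[:,:,::-1]
np.savez("w11.npz",m=cal["mtx"],T=cal["world_to_cam"])
a=cv2.resize(im[315:375,160:260],None,fx=6,fy=6,interpolation=cv2.INTER_CUBIC);b=cv2.resize(im[315:375,550:640],None,fx=6,fy=6,interpolation=cv2.INTER_CUBIC)
cv2.imwrite("pics/w11.png",np.vstack([a,cv2.copyMakeBorder(b,0,0,0,60,0)])[:, :800])
sc=S.camera("scene")[:,:,::-1]; cv2.imwrite("pics/s11.png",cv2.resize(sc[270:340,245:345],None,fx=6,fy=6,interpolation=cv2.INTER_CUBIC))
cv2.imwrite("pics/s11f.png",sc)
f=S.get_ft_force();print(f,S.get_qvel(),S.get_t())
```

```text
[ 0.85740433 -5.34653413  1.71220257] [ 0.00014242  0.06308953 -0.08113981  0.12226632  0.02046879 -0.01728938] 26.975
```

View pics/w11.png

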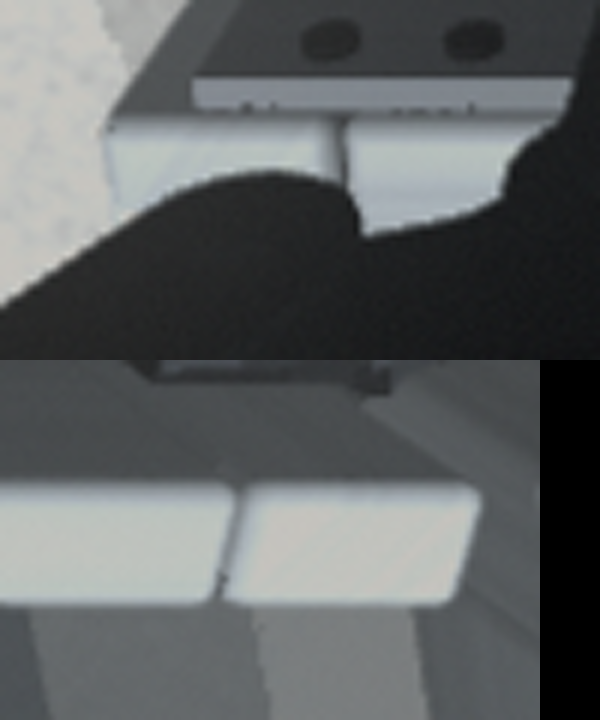

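View pics/s11f.png

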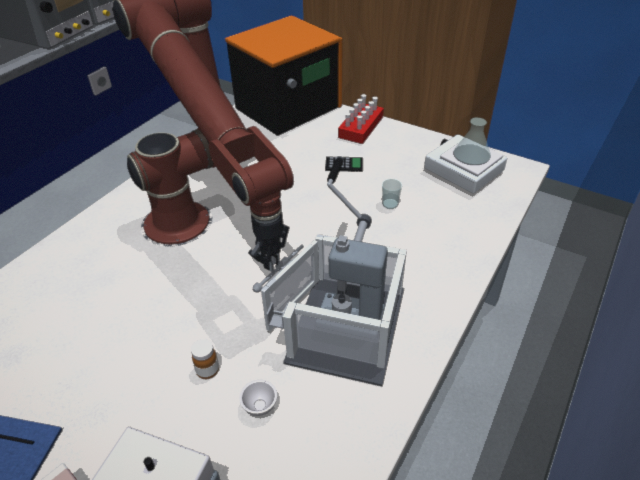

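Run:
```python
from h import *
c=np.load("w11.npz"); cal={"mtx":c["m"],"world_to_cam":c["T"]}
a=atz("wrist",(178,335.3),.178,cal); b=atz("wrist",(629.3,336.2),.178,cal); d=b-a
y=np.arctan2(-d[0],d[1]); a0=np.array([.6048,-.2093,.178]); print(a,b,np.degrees(y),"gate rad",np.radians(16.05)-y,"free edge moved mm",np.linalg.norm(a-a0)*1000)
```

```text
[ 0.5247791 -0.2184348  0.178    ] [0.54275762 0.00309008 0.178     ] -4.639841838150136 gate rad 0.36110586179259563 free edge moved mm 80.5406055076901
```

The gate stands at 0.361 rad, which is 80.5 mm at its free edge. The bolt is held against its drawn stop and the forces are steady, so I'm handing in.

Run:
```python
import station as S
print(S.get_width(),S.get_ft_force(),S.get_t()); S.hand_in()
```

```text
0.02064113679775739 [ 0.85740433 -5.34653413  1.71220257] 26.975
the job is handed in; nothing more can be done
```

The job is done and handed in at 27.0 s; `hand_in()` gives no verdict.

- **Lever:** I pulled it to its lower stop. The force rose to about 31 N down and 38 N sideways as the tip stalled 132 mm below rest (131 mm expected). I then eased it back up over about 5 s and let go only once it was against the rest stop.
- **Bolt:** I held it by the ball knob, lifted it until the rod was level and drew it to its stop. The wrist camera shows the nose clear of the keeper. During the lift the downward force briefly reached about 11 N, then fell to about 4 N. I don't know the cause, but there was no visible slip. During the draw it never passed 5 N.
- **Gate:** it stands at 0.361 rad, 80.5 mm at the free edge. I am still holding the knob, with the bolt pressed lightly (about 5 N) against its drawn stop.
- **Bystanders:** jar, mortar and beaker look unmoved in the last scene picture; I didn't measure their positions.
- **Check that disagreed:** the gripper reads 20.6 to 21.2 mm on the 24 mm ball, but it also read about 22 mm on the 24 mm sleeve. The pictures show the ball centred in the pads.

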